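Load the kiln carrier: one beaker per bay and the witness cones

ROBOT

A 6-joint arm with a two-finger parallel gripper is mounted at the origin on the work surface. World frame = base frame: x ahead of the robot, y to its left, z up, the work surface at z = 0. Lengths are in m, angles in rad, forces in N, time in s.
With the tool pointing down it reaches from about 0.35 to 0.85 m from the base axis. Payload 8.1 kg.
Tool frame: the origin (TCP) lies at the very end of the fingers, on their centre line; the grasp point (between the pads) lies 19 mm behind it; z points along the fingers, y is the line along which they close (so a half turn about z gives the same grasp; the last joint's range is limited). The gripper opens to 93 mm and grips with 3 to 60 N. Pads are 15 mm wide; open, the fingers measure 128 mm over their backs; the gripper's body (75 mm by 188 mm) begins 65 mm behind the grasp point.
Start: joints at [-1.198, 0.13, 1.488, -0, 1.523, -0.085], TCP at [0.265, -0.538, 0.219] pointing down, gripper open.
Joint ranges: [-2.96, 2.96], [-0.89, 2.26], [0.02, 2.5], [-1.34, 4.48], [0, 2.73], [-2.66, 2.66]. Speed limits (rad/s): [2.39, 2.39, 2.79, 3.14, 3.14, 3.14].

INTERFACE

Orientations are given as a rotation vector (axis times angle).
In Python, from plant import robot, imaging gives the robot as it stands.
- The arm moves only by the tool jog_arm, never from a script. Its argument "rows" is a list of rows, each a list of 2 entries, a list of its own where there are three numbers: the shift along the tool's x, y, z each as a share of 0.2 m, from -1 to 1, then the turn, a rotation vector about the tool's x, y, z each as a share of pi/2 rad, from -1 to 1. A call has 1 to 5 rows; each row is the pose to reach, as a shift and turn from the pose commanded when the call began, along the tool's axes at that moment; what a row does not reach only later rows make up. A row lasts 1/10 s, in which the tool goes at most 50 mm and 8.59 degrees, less where a joint would pass 70% of its speed; a pose out of reach is approached as far as the arm can. A call with a number of a shift or a turn outside -1 to 1 is refused whole. A call with a gripper value outside its range is refused whole. "hand" is the closure, from -1 (fully open) to 1 (shut), set as the call begins (left out, the last holds). The fingers move at their own pace and stop on an object; "squeeze" is the grip in N (left out, the last holds). Time passes only in rows, so rows that repeat a pose let the fingers close. It gives the time, the measured TCP pose, the force, the opening and the grip force at its end, in the units of the state.
- robot.read_state(): the state, without advancing time (a new reading comes with each control period).
- imaging.read_camera(name): name is "scene" or "top"; returns a dict with "frame" (420x560x3 uint8, red, green, blue), "vertical_fov" (degrees; the focal length in pixels is half the picture's height over the tangent of half this angle, whatever the lens; pixels are square), "cx", "cy" (the principal point, pixels), "R" (3x3) and "t" (3): a world point X has camera coordinates R X + t. Camera axes: x right, y down, z forward; pixel columns grow to the right and rows downward; lengths in m; the calibration is good to about 2 mm. A picture is of the moment at which its call begins. There is no depth.
- robot.close_job(): hands the job in; it is judged then, once.
The state is a dict: "t": time; "q": joint angles; "dq": joint speeds; "joint_torque": joint torques, N m; "tool_pos": TCP position; "orientation": TCP orientation; "force": force on the tool from outside, world axes, zero at the start; "wrist_torque": the same for the moment, N m; "opening": finger opening in m; "gripper_force": force on a finger pad.
Only numpy, scipy, OpenCV 4.12 (cv2) and the standard library are available. Lean on these libraries where they do the work, as an engineer would, in place of code of your own. Each camera call takes 0.05 s, during which the arm holds its last target. There are 200 camera calls.

TASK

Load the kiln carrier at the far edge of the ware board: slide the three beakers along the board, without lifting or toppling them, one into each of the three open-fronted bays, until each has dropped in and stands flat on its bay's floor. Also take the cone pack with the green cones out of the pocket tray and seat it, upright and flat, in the pocket of the red-brown bay. Leave everything else where it is.

Things in the scene. Friction and masses are not known exactly. Their poses are not given: they have to be found in the camera images.
- board: raised plywood ware board, fixed. Its flat deck, top 30 mm above the table, spans x -150..+35 mm and y -280..+190 mm about the origin (at table height). Beyond the deck's far edge (x = +35 mm) stand four bays side by side in any order, each 94 x 94 mm, pitch 94 mm along y, centred on y = 0. Its x axis points from the deck into the bays
- bay1_floor (a point): centre of the sunken floor of an open-fronted, clay-coloured bay for one beaker: 86 x 86 mm inside, floor 10 mm BELOW the deck (20 mm above the table), open towards the deck (-x; the deck edge is 43 mm away), 4 mm side walls and 8 mm far wall rising 12 mm above the deck; axes as the board's
- bay2_floor (a point): centre of the sunken floor of an open-fronted, clay-coloured bay for one beaker: 86 x 86 mm inside, floor 10 mm BELOW the deck (20 mm above the table), open towards the deck (-x; the deck edge is 43 mm away), 4 mm side walls and 8 mm far wall rising 12 mm above the deck; axes as the board's
- bay3_floor (a point): centre of the sunken floor of an open-fronted, clay-coloured bay for one beaker: 86 x 86 mm inside, floor 10 mm BELOW the deck (20 mm above the table), open towards the deck (-x; the deck edge is 43 mm away), 4 mm side walls and 8 mm far wall rising 12 mm above the deck; axes as the board's
- conebay_floor (a point): centre of the floor of the pocket in the red-brown (terracotta) bay, whose flat top is level with the deck; pocket 34 mm (x) by 74 mm (y), 10 mm deep, floor 20 mm above the table; axes as the board's
- beaker1: terracotta brown open ceramic beaker, round, 72 mm across the foot, 66 mm across the rim, 52 mm high, wall 5 mm, about 0.2 kg, standing upright on the ware board's deck; origin at the centre of its underside, z up
- beaker2: blue open ceramic beaker, round, 72 mm across the foot, 66 mm across the rim, 52 mm high, wall 5 mm, about 0.2 kg, standing upright on the ware board's deck; origin at the centre of its underside, z up
- beaker3: yellow open ceramic beaker, round, 72 mm across the foot, 66 mm across the rim, 52 mm high, wall 5 mm, about 0.2 kg, standing upright on the ware board's deck; origin at the centre of its underside, z up
- tray: dark wooden pocket tray, fixed on the table to the left of the board, 165 (x) x 95 (y) x 16 mm, with two pockets 30 x 70 mm, 10 mm deep, 84 mm apart along x; origin centre of underside
- green_pack: witness cone pack with GREEN cones: cream clay bar 24 mm (x) x 64 mm (y) x 30 mm high with three small upright cones on top (24 mm tall, along y), 80 g; its foot sits 10 mm deep in a pocket of the tray, 20 mm of the bar stands above the tray's top; origin at the centre of its underside, z up
- red_pack: the cone pack with RED cones, same shape as green_pack, in the other pocket of the tray; origin at the centre of its underside; stays where it is
- glaze_jar: small green glass jar with black cap, 48 mm across, 58 mm high, standing on the right end of the ware board; origin centre of underside; stays
- knife: spatula-like clay knife, 200 mm, lying at the right; stays
- brush: glaze brush, 190 mm, lying at the right; stays
- kiln_prop: clay-coloured upright block 40 x 40 x 90 mm to the left of the bays; stays
Not all that is in view belongs to the job. Of the things shaped like the beaker1, the terracotta one is meant.

How it is judged:
At the end, for the whole second after the job is handed in: Each open bay holds one beaker: within 12 mm of the bay's centre, less than 4 mm above its floor, upright within 0.08 rad, at rest. The green cone pack is in the red-brown bay's pocket: within 12 mm of its centre, less than 4 mm above its floor, upright within 0.08 rad, at rest (((horizontal distance between beaker1 and bay1_floor below 0.012 m and z of beaker1 in the frame of bay1_floor below 0.004 m) or (horizontal distance between beaker2 and bay1_floor below 0.012 m and z of beaker2 in the frame of bay1_floor below 0.004 m) or (horizontal distance between beaker3 and bay1_floor below 0.012 m and z of beaker3 in the frame of bay1_floor below 0.004 m)) and ((horizontal distance between beaker1 and bay2_floor below 0.012 m and z of beaker1 in the frame of bay2_floor below 0.004 m) or (horizontal distance between beaker2 and bay2_floor below 0.012 m and z of beaker2 in the frame of bay2_floor below 0.004 m) or (horizontal distance between beaker3 and bay2_floor below 0.012 m and z of beaker3 in the frame of bay2_floor below 0.004 m)) and ((horizontal distance between beaker1 and bay3_floor below 0.012 m and z of beaker1 in the frame of bay3_floor below 0.004 m) or (horizontal distance between beaker2 and bay3_floor below 0.012 m and z of beaker2 in the frame of bay3_floor below 0.004 m) or (horizontal distance between beaker3 and bay3_floor below 0.012 m and z of beaker3 in the frame of bay3_floor below 0.004 m)) and angle between each of beaker1, beaker2, beaker3, green_pack's own z axis and vertical below 0.08 rad and linear speed of each of beaker1, beaker2, beaker3, green_pack below 0.02 m/s and horizontal distance between green_pack and conebay_floor below 0.012 m and z of green_pack in the frame of conebay_floor below 0.004 m); the robot touches nothing.
It fails at once if a beaker is lifted more than 12 mm off the deck (height (world z) of any of beaker1, beaker2, beaker3 above 0.042 m).
It fails at once if a beaker is toppled (tilted more than 0.6 rad) (angle between any of beaker1, beaker2, beaker3's own z axis and vertical above 0.6 rad).
It fails at once if another thing (red pack, jar, knife, brush, prop) is moved by more than 20 mm (distance of any of red_pack, glaze_jar, knife, brush, kiln_prop from where it was at the start of the episode above 0.02 m).
It also fails if it takes over 69 s, if anything falls off the work surface, if the arm or the gripper's body presses on something with over 40 N, if the wrist force passes 120 N, or if a joint passes its speed limit or range.

## Working session

There is one attempt and no reset: what is moved stays moved. The work goes in short steps, Python scripts to look and compute and a tool call to move; the robot and the scene stay as the last step left them, time stands still between calls to the robot, and variables do not carry over. Pictures are saved under pics/ and viewed, at most 10 in all, crops included, and the job is handed in when it is done.

Besides the shell and the picture viewer there is one more tool, called after "Request:" as a command line: name --argument value ..., lists and objects as JSON in quotes. jog_arm: Moves the arm, as the interface text tells. Its arguments: {"type":"object","properties":{"rows":{"type":"array"},"hand":{"type":"number"},"squeeze":{"type":"number"}},"required":["rows"]}

```bash
mkdir -p pics; ls; python3 - <<'E'
from plant import robot, imaging
import cv2,numpy as np,pickle
d={}
for n in("scene","top"):
    c=imaging.read_camera(n);d[n]=c
    cv2.imwrite(f"pics/{n}0.png",c["frame"][:,:,::-1])
    print(n,c["vertical_fov"],c["cx"],c["cy"],np.round(c["R"],4).tolist(),np.round(c["t"],4).tolist())
pickle.dump(d,open("c0.pkl","wb"))
print(robot.read_state())
E
```

```text
pics
scene 51.27231207524877 278.6093419057514 205.16086757362297 [[-0.302, 0.9533, -0.0024], [0.6887, 0.2164, -0.692], [-0.6592, -0.2106, -0.7219]] [0.2304, -0.271, 1.4022]
top 42.31036128295552 282.0979700376599 212.32425194751394 [[0.0226, -0.9997, 0.0047], [-0.9767, -0.0231, -0.2135], [0.2136, 0.0002, -0.9769]] [-0.1182, 0.4746, 1.5827]
{'t': 0.1, 'q': array([-1.19838025e+00,  1.31081224e-01,  1.48916176e+00,  1.43445460e-05,
        1.52299029e+00, -8.53787237e-02]), 'dq': array([-1.26160114e-03, -1.52908865e-03, -3.00821728e-03,  3.46673652e-04,
       -6.06912362e-04, -7.79494245e-05]), 'joint_torque': array([ 7.76232991e-04, -5.61342144e+01, -4.93095446e+01,  7.69858458e-02,
        2.90828833e-02, -6.55654091e-07]), 'tool_pos': array([ 0.26503426, -0.53772678,  0.21769971]), 'orientation': array([-3.05806786e+00, -7.12469410e-01,  3.46138129e-04]), 'force': array([ 0.55313967,  0.3812806 , -0.87692545]), 'wrist_torque': array([-0.01335453,  0.02976282, -0.01236321]), 'gripper_force': 0.0, 'opening': 0.09310765871992407}
```

View pics/top0.png

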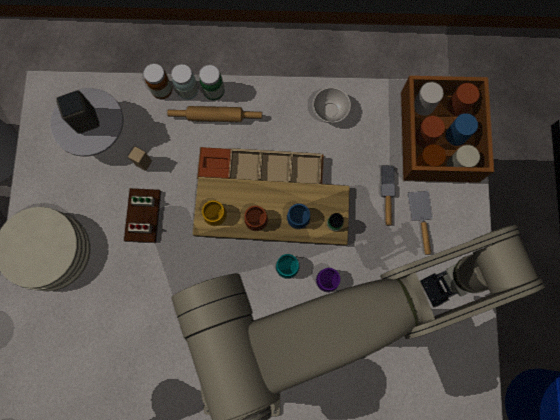

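View pics/scene0.png

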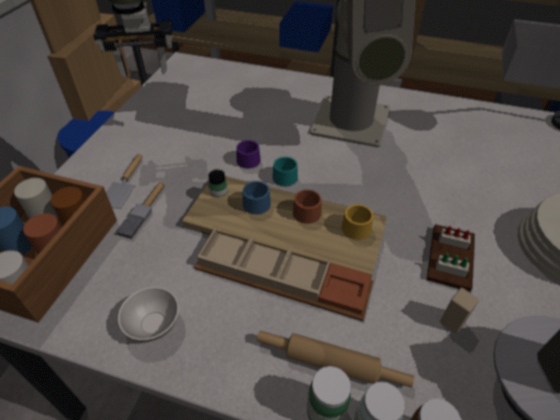

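```bash
cat > h.py <<'E'
import numpy as np,cv2
def P(c,X):
    f=c["frame"].shape[0]/2/np.tan(np.radians(c["vertical_fov"]/2))
    p=np.array(c["R"])@np.array(X)+c["t"]; return np.array([c["cx"],c["cy"]])+f*p[:2]/p[2]
def ray(c,uv,z):
    f=c["frame"].shape[0]/2/np.tan(np.radians(c["vertical_fov"]/2))
    R=np.array(c["R"]);o=-R.T@c["t"];d=R.T@np.array([(uv[0]-c["cx"])/f,(uv[1]-c["cy"])/f,1])
    return o+d*(z-o[2])/d[2]
# hue ranges (OpenCV), s min, v min
COL={"yellow":(20,32,150,70),"blue":(100,115,110,50),"red":(2,12,110,40),"green":(60,85,90,30)}
def blobs(c,col,box,amin=15,s=None):
    hsv=cv2.cvtColor(c["frame"],cv2.COLOR_RGB2HSV);h0,h1,sm,vm=COL[col]
    m=cv2.inRange(hsv,(h0,s or sm,vm),(h1,255,255))
    k=np.zeros_like(m);x0,y0,x1,y1=box;k[y0:y1,x0:x1]=1;m=m*k
    cs,_=cv2.findContours(m,cv2.RETR_EXTERNAL,cv2.CHAIN_APPROX_NONE)
    out=[]
    for q in cs:
        if cv2.contourArea(q)>=amin:
            h=cv2.convexHull(q);M=cv2.moments(h)
            out.append((round(M["m10"]/M["m00"],1),round(M["m01"]/M["m00"],1),cv2.contourArea(h),cv2.boundingRect(q)))
    return out
E
python3 - <<'E'
from h import *;import pickle
d=pickle.load(open("c0.pkl","rb"))
t,s=d["top"],d["scene"]
for n in("yellow","blue","red"):
    print(n,blobs(t,n,(190,140,350,250),40),blobs(s,n,(180,170,400,310),40))
print(blobs(t,"green",(120,185,165,245),2),blobs(s,"green",(420,220,480,290),2))
a=cv2.resize(t["frame"][140:250,120:360],None,fx=3.3,fy=3.3,interpolation=cv2.INTER_CUBIC)
a=cv2.convertScaleAbs(a,alpha=1.6)
b=cv2.resize(s["frame"][170:310,180:490],None,fx=2.55,fy=2.55,interpolation=cv2.INTER_CUBIC)
# grey scale blocks
b=cv2.convertScaleAbs(b,alpha=1.3)
cv2.imwrite("pics/t1.png",a[:,:,::-1]);cv2.imwrite("pics/s1.png",b[:,:,::-1])
E
```

```text
yellow [(212.1, 210.9, 397.0, (201, 200, 23, 24))] [(358.9, 220.9, 695.0, (345, 205, 28, 35))]
blue [(298.2, 214.2, 349.5, (287, 204, 23, 21))] [(256.7, 197.0, 534.0, (244, 183, 25, 30))]
red [(254.7, 216.7, 384.5, (244, 206, 23, 23)), (214.2, 162.3, 893.0, (198, 147, 33, 31))] [(344.6, 288.4, 1927.5, (316, 263, 56, 47)), (307.1, 206.3, 772.0, (293, 190, 29, 33))]
[] [(463.9, 262.7, 20.5, (461, 259, 6, 8)), (454.7, 260.1, 22.0, (452, 256, 6, 8)), (445.2, 258.1, 17.0, (443, 254, 5, 8))]
```

View pics/t1.png

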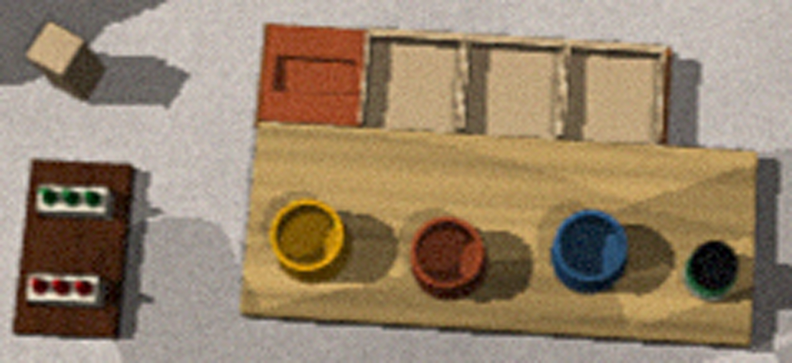

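View pics/s1.png

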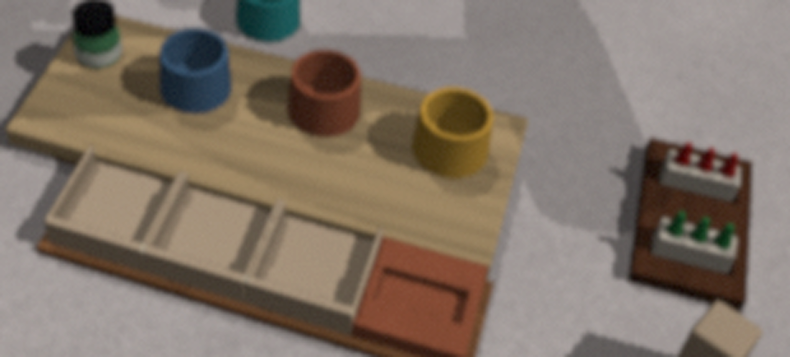

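The crops show the board with the terracotta bay on the left, the clay bays to its right, three beakers in a row, the jar at the right end, and the green pack in the tray's far pocket. The deck corners in the top crop are about (256,122), (757,152), (241,314) and (751,345).

```bash
cat >> h.py <<'E'
import json
def bw(p,b):  # board -> world
    c,s=np.cos(b[2]),np.sin(b[2]); return np.array([b[0]+c*p[0]-s*p[1],b[1]+s*p[0]+c*p[1]])
def wb(p,b):
    c,s=np.cos(b[2]),np.sin(b[2]); d=np.array(p[:2])-b[:2]; return np.array([c*d[0]+s*d[1],-s*d[0]+c*d[1]])
E
python3 - <<'E'
from h import *;import pickle
from scipy.optimize import least_squares
d=pickle.load(open("c0.pkl","rb"));t,s=d["top"],d["scene"]
T=lambda x,y:(120+x/3.3-.35,140+y/3.3-.35); S=lambda x,y:(180+x/2.55-.3,170+y/2.55-.3)
obs=[(t,T(256,122),(.035,.19)),(t,T(757,152),(.035,-.28)),(t,T(241,314),(-.15,.19)),(t,T(751,345),(-.15,-.28)),
(t,T(265,24),(.129,.188)),(s,S(526,119),(-.15,.19)),(s,S(10,130),(.035,-.28)),(s,S(487,264),(.035,.188))]
f=lambda b:np.concatenate([ray(c,uv,.03)[:2]-bw(p,b) for c,uv,p in obs])
r=least_squares(f,[.6,0,0],loss="soft_l1",f_scale=.002);b=r.x
print("board",b.round(4));print((f(b).reshape(-1,2)*1000).round(1))
for i in range(4): print("bay",i,bw((.082,.141-.094*i),b).round(4))
for n,bt,bs in(("yellow",(212.5,211),(358.9,220.9)),("red",(255,216.9),(307.1,206.3)),("blue",(298.4,214.4),(256.7,197))):
    print(n,[ray(t,bt,z).round(4)[:2] for z in(.06,.07)],[ray(s,bs,z).round(4)[:2] for z in(.06,.07)], wb(ray(t,bt,.065),b).round(4))
gt=ray(t,T(75,198),.065);gs=[ray(s,S(*q),z)[:2].round(4) for q,z in(((702,229),.05),)]
print("green cones top(z~.045)",gt.round(4),"scene",ray(s,np.array([454.6,260.3]),.048).round(4), "bar top from top cam",ray(t,T(75,199),.036).round(4))
tc=[T(33,160),T(134,166),T(16,333),T(118,339)]
tw=[ray(t,q,.016)[:2] for q in tc];print("tray",np.round(tw,4).tolist(),np.mean(tw,0).round(4))
tsc=[ray(s,S(*q),.016)[:2].round(4).tolist() for q in((652,138),(751,160),(630,278),(742,299))];print(tsc,np.mean(tsc,0))
print("jar",ray(t,T(712,262),.088),"prop",ray(t,T(57,45),.09),ray(t,T(65,62),.045))
np.save("board.npy",b)
E
```

```text
board [ 0.5487 -0.0302 -0.0372]
[[-2.  -0.5]
 [-2.4 -0.6]
 [ 0.1 -3.8]
 [-0.2 -1.3]
 [ 0.9  1.9]
 [ 5.7  0. ]
 [ 0.4  8.6]
 [-0.   0.6]]
bay 0 [0.6359 0.1076]
bay 1 [0.6324 0.0137]
bay 2 [ 0.6289 -0.0802]
bay 3 [ 0.6254 -0.1742]
yellow [array([0.4745, 0.1013]), array([0.4723, 0.1   ])] [array([0.474 , 0.1057]), array([0.4832, 0.1061])] [-0.0801  0.1279]
red [array([ 0.4594, -0.0266]), array([ 0.4573, -0.0271])] [array([ 0.4647, -0.0221]), array([ 0.4741, -0.0201])] [-0.0904  0.    ]
blue [array([ 0.4701, -0.1562]), array([ 0.468 , -0.1559])] [array([ 0.4713, -0.149 ]), array([ 0.4806, -0.1453])] [-0.0749 -0.1287]
green cones top(z~.045) [0.5032 0.3124 0.065 ] scene [0.5147 0.3263 0.048 ] bar top from top cam [0.5092 0.32   0.036 ]
tray [[0.5506, 0.3677], [0.5471, 0.2724], [0.3858, 0.3697], [0.3824, 0.2755]] [0.4665 0.3213]
[[0.3865, 0.2851], [0.3869, 0.3762], [0.5577, 0.2775], [0.551, 0.37]] [0.470525 0.3272  ]
jar [ 0.45272225 -0.26418396  0.088     ] prop [0.64013223 0.33322902 0.09      ] [0.63845276 0.33716087 0.045     ]
```

```bash
cat >> h.py <<'E'
from scipy.spatial.transform import Rotation as Ro
def go(st,x,y,z,yaw_deg,R0=None,p0=None):
    """tool-frame shift (share of .2 m) and turn (share of pi/2) to world pose, tool down"""
    R=Ro.from_rotvec(st["orientation"]) if R0 is None else R0
    G=Ro.from_euler("z",yaw_deg,degrees=True)*Ro.from_euler("x",180,degrees=True)
    p=st["tool_pos"] if p0 is None else p0
    print("shift",(R.inv().apply(np.array([x,y,z])-p)/.2).round(3).tolist(),"turn",((R.inv()*G).as_rotvec()/(np.pi/2)).round(3).tolist())
    return G,np.array([x,y,z])
E
python3 - <<'E'
from h import *;import pickle
from plant import robot
b=np.load("board.npy");st=robot.read_state()
R,p=go(st,.37,-.33,.22,-2.13)
R,p=go(st,.47,-.155,.13,-2.13,R,p)
d=pickle.load(open("c0.pkl","rb"));t=d["top"]
for n,uv in(("yellow",(212.5,211)),("red",(255,216.9)),("blue",(298.4,214.4))):
  print(n,ray(t,uv,.063),wb(ray(t,uv,.063),b))
for i in(1,2,3):print(bw((.078,.141-.094*i),b),bw((-.03,.141-.094*i),b))
for uv in((278,57),(274,91)):print(wb(ray(t,(120+uv[0]/3.3-.35,140+uv[1]/3.3-.35),.03),b))
E
```

```text
shift [0.93, -0.7, -0.01] turn [-0.001, 0.0, 0.315]
shift [0.467, -0.893, 0.45] turn [0.0, 0.0, 0.0]
yellow [0.4738275  0.10087629 0.063     ] [-0.07971443  0.12821528]
red [ 0.45880645 -0.02671953  0.063     ] [-0.08997332  0.00014858]
blue [ 0.46948831 -0.15607412  0.063     ] [-0.07448164 -0.12871848]
[0.62840803 0.01384398] [0.52048294 0.01786595]
[ 0.62490742 -0.08009082] [ 0.51698234 -0.07606884]
[ 0.62140681 -0.17402561] [ 0.51348173 -0.17000364]
[0.09786355 0.17465489]
[0.06424697 0.17537884]
```

Request:
jog_arm --rows '[[[0.93,-0.7,-0.01],[0,0,0.315]],[[0.93,-0.7,-0.01],[0,0,0.315]],[[0.93,-0.7,-0.01],[0,0,0.315]],[[0.93,-0.7,-0.01],[0,0,0.315]],[[0.93,-0.7,-0.01],[0,0,0.315]]]' --hand -1 --squeeze 8

```text
t: 0.6
tool_pos: [0.3709, -0.3277, 0.2202]
orientation: [-3.14, 0.06, 0.0]
force: [-0.0, -0.8, -0.5]
opening: 0.0932
gripper_force: 0.0
```

Request:
jog_arm --rows '[[[0.467,-0.893,0.45],[0,0,0]],[[0.467,-0.893,0.45],[0,0,0]],[[0.467,-0.893,0.45],[0,0,0]],[[0.467,-0.893,0.45],[0,0,0]],[[0.467,-0.893,0.45],[0,0,0]]]'

```text
t: 1.1
tool_pos: [0.4698, -0.1514, 0.128]
orientation: [-3.139, 0.054, 0.005]
force: [0.4, -0.7, -0.8]
opening: 0.0931
gripper_force: 0.0
```

Request:
jog_arm --rows '[[[0,0,0.15],[0,0,0]],[[0,0,0.3],[0,0,0]],[[0,0,0.39],[0,0,0]],[[0,0,0.39],[0,0,0]]]'

```text
t: 1.5
tool_pos: [0.4673, -0.154, 0.0491]
orientation: [-3.138, 0.058, 0.01]
force: [-1.1, -0.2, 0.1]
opening: 0.0929
gripper_force: 0.0
```

```bash
python3 - <<'E'
from plant import robot, imaging
from h import *
t=imaging.read_camera("top");s=imaging.read_camera("scene")
a=cv2.resize(t["frame"][140:260,190:370],None,fx=3,fy=3,interpolation=cv2.INTER_CUBIC)
b=cv2.resize(s["frame"][140:300,170:400],None,fx=2.25,fy=2.25,interpolation=cv2.INTER_CUBIC)
b=b[:,:];h=min(len(a),len(b))
a=a[:h];b=b[:h]
cv2.imwrite("pics/g1.png",cv2.resize(cv2.convertScaleAbs(np.hstack([a,b]),alpha=1.5),(790,int(h*790/(a.shape[1]+b.shape[1]))))[:,:,::-1])
print(robot.read_state()["tool_pos"])
E
```

```text
[ 0.46981439 -0.15528944  0.05264533]
```

View pics/g1.png

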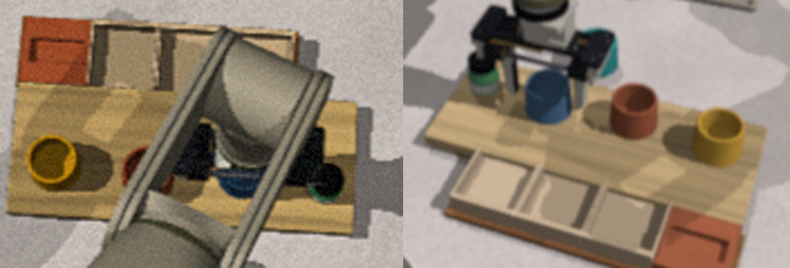

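The gripper straddles the blue beaker, with a finger on each side and clear of the jar. I'll close on it.

Request:
jog_arm --rows '[[[0,0,0],[0,0,0]],[[0,0,0],[0,0,0]],[[0,0,0],[0,0,0]],[[0,0,0],[0,0,0]],[[0,0,0],[0,0,0]]]' --hand 1 --squeeze 8

```text
t: 2.1
tool_pos: [0.471, -0.1551, 0.0538]
orientation: [-3.14, 0.058, -0.003]
force: [0.7, 3.8, 6.1]
opening: 0.0686
gripper_force: 8.0
```

```bash
python3 - <<'E'
from plant import robot
from h import *
st=robot.read_state();print(st["tool_pos"],st["opening"],st["gripper_force"],st["force"])
R,p=go(st,.5135,-.170,.0525,-2.13)
R,p=go(st,.6214,-.174,.0525,-2.13,R,p)
E
```

```text
[ 0.47098591 -0.15505273  0.05377548] 0.06861010495127737 8.044227727514226 [0.68385188 3.81062048 6.05293986]
shift [0.215, 0.067, 0.007] turn [-0.0, -0.001, 0.0]
shift [0.54, -0.0, -0.0] turn [0.0, 0.0, 0.0]
```

Request:
jog_arm --rows '[[[0.06,0.02,0],[0,0,0]],[[0.13,0.04,0],[0,0,0]],[[0.19,0.06,0],[0,0,0]],[[0.215,0.067,0],[0,0,0]],[[0.215,0.067,0],[0,0,0]]]'

```text
t: 2.6
tool_pos: [0.5132, -0.1709, 0.0531]
orientation: [3.14, -0.058, 0.001]
force: [0.1, -0.8, 3.2]
opening: 0.068
gripper_force: 8.0
```

Request:
jog_arm --rows '[[[0.06,0,0],[0,0,0]],[[0.13,0,0],[0,0,0]],[[0.2,0,0],[0,0,0]],[[0.27,0,0],[0,0,0]],[[0.3,0,0],[0,0,0]]]'

```text
t: 3.1
tool_pos: [0.5727, -0.1728, 0.0533]
orientation: [3.141, -0.058, -0.001]
force: [-5.7, 0.9, 11.0]
opening: 0.0676
gripper_force: 8.1
```

Request:
jog_arm --rows '[[[0.06,0,0],[0,0,0]],[[0.12,0,0],[0,0,0]],[[0.18,0,0],[0,0,0]],[[0.22,0,0],[0,0,0]],[[0.24,0,0],[0,0,0]]]'

```text
t: 3.6
tool_pos: [0.6206, -0.1743, 0.0521]
orientation: [-3.141, 0.058, 0.001]
force: [0.4, 0.1, -2.6]
opening: 0.0673
gripper_force: 7.9
```

```bash
cat > look.py <<'E'
import sys
from plant import robot, imaging
from h import *
t=imaging.read_camera("top");s=imaging.read_camera("scene")
st=robot.read_state();print(st["t"],st["tool_pos"],st["opening"],st["force"].round(1))
a=cv2.resize(t["frame"][130:250,190:360],None,fx=2.2,fy=2.2,interpolation=cv2.INTER_CUBIC)
b=cv2.resize(s["frame"][180:310,180:400],None,fx=1.85,fy=1.85,interpolation=cv2.INTER_CUBIC)
h=min(len(a),len(b));cv2.imwrite(sys.argv[1],cv2.convertScaleAbs(np.hstack([a[:h],b[:h]]),alpha=1.5)[:,:,::-1])
for n in("yellow","blue","red"):
    print(n,[x for x in blobs(t,n,(190,140,350,250),40)],blobs(s,n,(180,170,400,310),40))
E
python3 look.py pics/g2.png
```

```text
3.7 [ 0.62044021 -0.17426398  0.05224343] 0.06769530325780149 [-0.2  0.1 -2.4]
yellow [(212.1, 211.0, 387.5, (201, 200, 23, 24))] [(358.7, 221.6, 714.5, (345, 206, 28, 34))]
blue [] [(229.8, 249.5, 85.5, (223, 243, 14, 12))]
red [(214.2, 162.3, 896.0, (198, 147, 33, 31))] [(344.9, 288.1, 1889.0, (318, 263, 54, 47)), (306.9, 206.5, 755.0, (293, 191, 29, 32))]
```

View pics/g2.png

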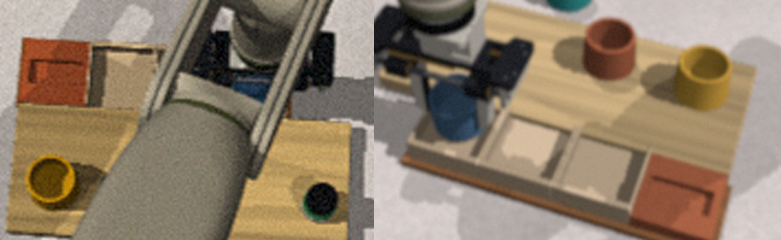

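The blue beaker hangs over the right-hand bay. I'll lower it a little and release.

Request:
jog_arm --rows '[[[0,0,0.015],[0,0,0]],[[0,0,0.03],[0,0,0]],[[0,0,0.03],[0,0,0]]]'

```text
t: 4.0
tool_pos: [0.6201, -0.1744, 0.0462]
orientation: [-3.141, 0.058, 0.001]
force: [-0.7, -0.4, -2.5]
opening: 0.0677
gripper_force: 7.9
```

Request:
jog_arm --rows '[[[0,0,0],[0,0,0]],[[0,0,0],[0,0,0]],[[0,0,0],[0,0,0]],[[0,0,0],[0,0,0]],[[0,0,0],[0,0,0]]]' --hand -0.7

```text
t: 4.5
tool_pos: [0.6206, -0.1744, 0.0468]
orientation: [3.141, -0.058, 0.0]
force: [0.1, -0.2, 0.4]
opening: 0.0788
gripper_force: 0.0
```

Request:
jog_arm --rows '[[[0,0,-0.15],[0,0,0]],[[0,0,-0.3],[0,0,0]],[[0,0,-0.45],[0,0,0]],[[0,0,-0.6],[0,0,0]],[[0,0,-0.6],[0,0,0]]]'

```text
t: 5.0
tool_pos: [0.6235, -0.1754, 0.173]
orientation: [3.138, -0.058, 0.014]
force: [0.8, 0.4, 1.1]
opening: 0.079
gripper_force: 0.0
```

```bash
python3 - <<'E'
from plant import robot
from h import *
st=robot.read_state();print(st["tool_pos"],st["opening"],st["force"])
R,p=go(st,.460,-.026,.130,-2.13)
R,p=go(st,.460,-.026,.0525,-2.13,R,p)
R,p=go(st,.517,-.076,.0525,-2.13,R,p)
R,p=go(st,.6249,-.0801,.0525,-2.13,R,p)
E
```

```text
[ 0.62351657 -0.17543927  0.17298447] 0.07898161541466159 [0.77802391 0.3995364  1.06498395]
shift [-0.846, -0.717, 0.205] turn [0.002, -0.006, 0.0]
shift [0.0, -0.0, 0.388] turn [0.0, 0.0, 0.0]
shift [0.294, 0.239, 0.0] turn [0.0, 0.0, 0.0]
shift [0.54, 0.0, 0.0] turn [0.0, 0.0, 0.0]
```

Request:
jog_arm --rows '[[[-0.834,-0.71,0.0],[0,0,0]],[[-0.834,-0.71,0.0],[0,0,0]],[[-0.834,-0.71,0.1],[0,0,0]],[[-0.834,-0.71,0.18],[0,0,0]],[[-0.834,-0.71,0.18],[0,0,0]]]' --hand -1

```text
t: 5.5
tool_pos: [0.4556, -0.0241, 0.1282]
orientation: [-3.14, 0.056, 0.005]
force: [0.4, -0.4, 0.5]
opening: 0.0933
gripper_force: 0.0
```

Request:
jog_arm --rows '[[[-0.0,0,0],[0,0,0]],[[0,0,0],[0,0,0]]]'

```text
t: 5.7
tool_pos: [0.4591, -0.0262, 0.1306]
orientation: [3.141, -0.057, 0.001]
force: [0.6, 0.3, 1.0]
opening: 0.0934
gripper_force: 0.0
```

```bash
python3 - <<'E'
from plant import robot,imaging
from h import *
b=np.load("board.npy")
st=robot.read_state();print(st["tool_pos"],st["opening"],st["force"])
s=imaging.read_camera("scene");t=imaging.read_camera("top")
for n in("yellow","red","blue"):
    print(n,blobs(s,n,(180,170,400,310),40),blobs(t,n,(190,140,350,250),40))
bs=blobs(s,"blue",(180,170,400,310),40)[0];print(wb(ray(s,bs[:2],.052),b),"expect .078 -.141")
E
```

```text
[ 0.45914791 -0.02624347  0.13061845] 0.09337950221200314 [0.64982216 0.33796819 0.97223378]
yellow [(358.7, 221.7, 668.5, (345, 206, 28, 33))] []
red [(344.9, 288.2, 1894.5, (318, 263, 54, 47)), (306.8, 206.5, 736.0, (293, 191, 28, 32))] [(250.5, 221.0, 129.0, (244, 215, 14, 15)), (207.9, 160.8, 511.0, (198, 147, 24, 30))]
blue [(226.1, 238.6, 709.0, (211, 223, 31, 33))] [(305.5, 168.8, 366.0, (295, 158, 23, 24))]
[ 0.06766155 -0.14104211] expect .078 -.141
```

```bash
python3 - <<'E'
from h import *;import pickle
d=pickle.load(open("c0.pkl","rb"));t,s=d["top"],d["scene"];b=np.load("board.npy")
print([wb(ray(t,(305.5,168.8),z),b).round(4) for z in(.045,.053)],[wb(ray(s,(226.1,238.6),z),b).round(4) for z in (.045,.053,.06)])
for z in(.02,.03):print(z,P(t,[*bw((.078,-.141),b),z+.033]),P(s,[*bw((.078,-.141),b),z+.03]))
E
```

```text
[array([ 0.0741, -0.1433]), array([ 0.0717, -0.143 ])] [array([ 0.0626, -0.144 ]), array([ 0.0684, -0.1406]), array([ 0.0734, -0.1376])]
0.02 [304.94318811 166.78053066] [224.30324819 242.49098943]
0.03 [305.09363129 165.81084683] [223.89513103 239.69292364]
```

Request:
jog_arm --rows '[[[0,0,0.15],[0,0,0]],[[0,0,0.3],[0,0,0]],[[0,0,0.39],[0,0,0]],[[0,0,0.39],[0,0,0]]]'

```text
t: 6.2
tool_pos: [0.4577, -0.0268, 0.0502]
orientation: [-3.14, 0.06, 0.007]
force: [0.4, -0.1, -0.5]
opening: 0.0932
gripper_force: 0.0
```

Request:
jog_arm --rows '[[[0,0,0],[0,0,0]],[[0,0,0],[0,0,0]],[[0,0,0],[0,0,0]],[[0,0,0],[0,0,0]],[[0,0,0],[0,0,0]]]' --hand 1 --squeeze 8

```text
t: 6.7
tool_pos: [0.4604, -0.0262, 0.0541]
orientation: [-3.141, 0.058, -0.004]
force: [-0.1, 1.1, 6.1]
opening: 0.0691
gripper_force: 8.2
```

Request:
jog_arm --rows '[[[0.07,0.06,0],[0,0,0]],[[0.15,0.12,0],[0,0,0]],[[0.22,0.18,0],[0,0,0]],[[0.28,0.23,0],[0,0,0]],[[0.294,0.24,0],[0,0,0]]]'

```text
t: 7.2
tool_pos: [0.5171, -0.0772, 0.0535]
orientation: [3.141, -0.059, 0.001]
force: [-5.3, 4.8, 10.5]
opening: 0.0691
gripper_force: 8.3
```

Request:
jog_arm --rows '[[[0.06,0,0],[0,0,0]],[[0.13,0,0],[0,0,0]],[[0.2,0,0],[0,0,0]],[[0.27,0,0],[0,0,0]],[[0.3,0,0],[0,0,0]]]'

```text
t: 7.7
tool_pos: [0.5767, -0.0787, 0.053]
orientation: [3.141, -0.058, 0.0]
force: [0.0, -0.2, -1.8]
opening: 0.069
gripper_force: 7.9
```

Request:
jog_arm --rows '[[[0.06,0,0],[0,0,0]],[[0.12,0,0],[0,0,0]],[[0.18,0,0],[0,0,0]],[[0.23,0,0],[0,0,0]],[[0.26,0,0],[0,0,0]]]'

```text
t: 8.2
tool_pos: [0.6281, -0.0804, 0.0522]
orientation: [3.141, -0.058, -0.001]
force: [0.7, 0.1, -1.9]
opening: 0.0684
gripper_force: 7.9
```

Request:
jog_arm --rows '[[[0,0,0.015],[0,0,0]],[[0,0,0.03],[0,0,0]],[[0,0,0.03],[0,0,0]]]'

```text
t: 8.5
tool_pos: [0.6269, -0.0804, 0.0456]
orientation: [-3.141, 0.058, 0.003]
force: [0.1, -0.6, -1.1]
opening: 0.0683
gripper_force: 7.9
```

Request:
jog_arm --rows '[[[0,0,0],[0,0,0]],[[0,0,0],[0,0,0]],[[0,0,0],[0,0,0]],[[0,0,0],[0,0,0]],[[0,0,0],[0,0,0]]]' --hand -0.7

```text
t: 9.0
tool_pos: [0.6281, -0.0806, 0.0468]
orientation: [3.141, -0.058, 0.0]
force: [0.2, -0.3, 0.1]
opening: 0.0793
gripper_force: 0.0
```

Request:
jog_arm --rows '[[[0,0,-0.15],[0,0,0]],[[0,0,-0.3],[0,0,0]],[[0,0,-0.45],[0,0,0]],[[0,0,-0.6],[0,0,0]],[[0,0,-0.6],[0,0,0]]]'

```text
t: 9.5
tool_pos: [0.6311, -0.0812, 0.1729]
orientation: [3.139, -0.058, 0.014]
force: [0.7, -0.1, 1.1]
opening: 0.0789
gripper_force: 0.0
```

Request:
jog_arm --rows '[[[0,0,0],[0,0,0]],[[0,0,0],[0,0,0]],[[0,0,0],[0,0,0]]]'

```text
t: 9.8
tool_pos: [0.627, -0.0803, 0.1647]
orientation: [-3.14, 0.058, 0.005]
force: [1.2, -0.2, 1.0]
opening: 0.0791
gripper_force: 0.0
```

```bash
python3 look.py pics/g3.png; python3 - <<'E'
from plant import robot
from h import *
st=robot.read_state()
R,p=go(st,.474,.102,.130,-2.13)
R,p=go(st,.474,.102,.0525,-2.13,R,p)
R,p=go(st,.5205,.018,.0525,-2.13,R,p)
R,p=go(st,.6314,.0138,.0525,-2.13,R,p)
E
```

```text
9.9 [ 0.62723345 -0.08040892  0.16515623] 0.07904626417567465 [ 0.   0.1 -0. ]
yellow [] [(358.5, 221.4, 726.0, (344, 205, 29, 35))]
blue [(303.5, 172.9, 213.5, (296, 165, 18, 18))] [(227.9, 242.5, 488.0, (212, 229, 29, 27))]
red [(271.7, 161.4, 114.5, (265, 155, 14, 14)), (209.6, 161.6, 621.5, (198, 147, 26, 31))] [(344.7, 288.2, 1904.0, (316, 263, 56, 47)), (263.7, 252.9, 949.5, (248, 235, 32, 37))]
shift [-0.799, -0.883, 0.178] turn [-0.0, 0.001, 0.0]
shift [0.0, -0.0, 0.388] turn [0.0, 0.0, 0.0]
shift [0.248, 0.411, 0.0] turn [0.0, 0.0, 0.0]
shift [0.555, 0.0, 0.0] turn [0.0, 0.0, 0.0]
```

View pics/g3.png

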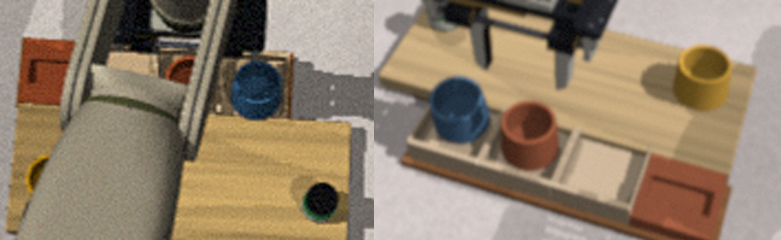

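Red sits in its bay. Blue is tilted on the deck lip because it stopped a few mm short, so I'll push it in after placing yellow.

Request:
jog_arm --rows '[[[-0.799,-0.883,0.0],[0,0,0]],[[-0.799,-0.883,0.0],[0,0,0]],[[-0.799,-0.883,0.0],[0,0,0]],[[-0.799,-0.883,0.1],[0,0,0]],[[-0.799,-0.883,0.178],[0,0,0]]]' --hand -1

```text
t: 10.4
tool_pos: [0.4746, 0.1036, 0.1323]
orientation: [-3.14, 0.058, -0.006]
force: [0.2, 0.4, -0.3]
opening: 0.0931
gripper_force: 0.0
```

Request:
jog_arm --rows '[[[0,0,0],[0,0,0]],[[0,0,0.15],[0,0,0]],[[0,0,0.3],[0,0,0]],[[0,0,0.388],[0,0,0]],[[0,0,0.388],[0,0,0]]]'

```text
t: 10.9
tool_pos: [0.4725, 0.1011, 0.0504]
orientation: [3.14, -0.059, -0.009]
force: [-1.0, -0.1, 0.1]
opening: 0.0925
gripper_force: 0.0
```

Request:
jog_arm --rows '[[[0,0,0],[0,0,0]],[[0,0,0],[0,0,0]],[[0,0,0],[0,0,0]],[[0,0,0],[0,0,0]],[[0,0,0],[0,0,0]]]' --hand 1 --squeeze 8

```text
t: 11.4
tool_pos: [0.476, 0.102, 0.0547]
orientation: [-3.141, 0.058, -0.004]
force: [-0.2, 0.3, 6.2]
opening: 0.0682
gripper_force: 8.0
```

Request:
jog_arm --rows '[[[0.05,0.09,0],[0,0,0]],[[0.12,0.19,0],[0,0,0]],[[0.18,0.29,0],[0,0,0]],[[0.23,0.38,0],[0,0,0]],[[0.248,0.411,0],[0,0,0]]]'

```text
t: 11.9
tool_pos: [0.5226, 0.0173, 0.0546]
orientation: [-3.14, 0.06, -0.002]
force: [-3.2, 8.2, 10.7]
opening: 0.0684
gripper_force: 8.1
```

Request:
jog_arm --rows '[[[0.06,0,0],[0,0,0]],[[0.13,0,0],[0,0,0]],[[0.2,0,0],[0,0,0]],[[0.27,0,0],[0,0,0]],[[0.3,0,0],[0,0,0]]]'

```text
t: 12.4
tool_pos: [0.5818, 0.0157, 0.0544]
orientation: [-3.141, 0.058, 0.001]
force: [-5.7, 1.3, 11.2]
opening: 0.0679
gripper_force: 8.1
```

Request:
jog_arm --rows '[[[0.06,0,0],[0,0,0]],[[0.12,0,0],[0,0,0]],[[0.18,0,0],[0,0,0]],[[0.24,0,0],[0,0,0]],[[0.265,0,0],[0,0,0]]]'

```text
t: 12.9
tool_pos: [0.6346, 0.0136, 0.053]
orientation: [3.141, -0.058, -0.001]
force: [0.2, -0.1, -2.5]
opening: 0.0676
gripper_force: 7.9
```

Request:
jog_arm --rows '[[[0,0,0.02],[0,0,0]],[[0,0,0.04],[0,0,0]],[[0,0,0.04],[0,0,0]]]'

```text
t: 13.2
tool_pos: [0.6341, 0.0137, 0.0455]
orientation: [3.141, -0.058, 0.001]
force: [0.3, -0.3, 1.0]
opening: 0.0676
gripper_force: 8.0
```

Request:
jog_arm --rows '[[[0,0,0],[0,0,0]],[[0,0,0],[0,0,0]],[[0,0,0],[0,0,0]],[[0,0,0],[0,0,0]],[[0,0,0],[0,0,0]]]' --hand -0.7

```text
t: 13.7
tool_pos: [0.6342, 0.0137, 0.0454]
orientation: [-3.141, 0.058, 0.0]
force: [0.3, 0.6, 0.1]
opening: 0.079
gripper_force: 0.0
```

Request:
jog_arm --rows '[[[0,0,-0.15],[0,0,0]],[[0,0,-0.3],[0,0,0]],[[0,0,-0.45],[0,0,0]],[[0,0,-0.6],[0,0,0]],[[0,0,-0.6],[0,0,0]]]'

```text
t: 14.2
tool_pos: [0.6375, 0.0135, 0.1716]
orientation: [3.141, -0.058, 0.014]
force: [-0.4, -0.4, 0.8]
opening: 0.0789
gripper_force: 0.0
```

Request:
jog_arm --rows '[[[0,0,0],[0,0,0]],[[0,0,0],[0,0,0]],[[0,0,0],[0,0,0]]]'

```text
t: 14.5
tool_pos: [0.6331, 0.0137, 0.1634]
orientation: [-3.141, 0.058, 0.005]
force: [-0.2, -0.9, -0.9]
opening: 0.0793
gripper_force: 0.0
```

```bash
python3 - <<'E'
from plant import robot
from h import *
b=np.load("board.npy");st=robot.read_state();print(st["tool_pos"])
x,y=bw((-.01,-.141),b);print(x,y)
R,p=go(st,x,y,.165,-2.13)
R,p=go(st,x,y,.05,-2.13,R,p)
E
```

```text
[0.63314834 0.01369742 0.16338966]
0.5334678548218507 -0.1707484495251566
shift [-0.464, 0.94, -0.007] turn [-0.0, 0.002, 0.0]
shift [0.0, -0.0, 0.575] turn [0.0, 0.0, 0.0]
```

Request:
jog_arm --rows '[[[-0.464,0.94,0],[0,0,0]],[[-0.464,0.94,0],[0,0,0]],[[-0.464,0.94,0],[0,0,0]],[[-0.464,0.94,0],[0,0,0]],[[-0.464,0.94,0],[0,0,0]]]' --hand 1

```text
t: 15.0
tool_pos: [0.5317, -0.1746, 0.1641]
orientation: [3.14, -0.064, -0.004]
force: [0.3, 0.1, 0.3]
opening: 0.0433
gripper_force: 0.0
```

Request:
jog_arm --rows '[[[0,0,0.2],[0,0,0]],[[0,0,0.4],[0,0,0]],[[0,0,0.55],[0,0,0]],[[0,0,0.62],[0,0,0]],[[0,0,0.62],[0,0,0]]]'

```text
t: 15.5
tool_pos: [0.5325, -0.1695, 0.0385]
orientation: [-3.139, 0.058, 0.008]
force: [-0.2, -0.3, 1.6]
opening: 0.0037
gripper_force: 0.0
```

Request:
jog_arm --rows '[[[0.03,0,0],[0,0,0]],[[0.06,0,0],[0,0,0]],[[0.1,0,0],[0,0,0]],[[0.13,0,0],[0,0,0]],[[0.15,0,0],[0,0,0]]]'

```text
t: 16.0
tool_pos: [0.5657, -0.1721, 0.0422]
orientation: [3.141, -0.058, 0.002]
force: [-3.5, -0.3, 1.3]
opening: 0.0003
gripper_force: 1.7
```

```bash
python3 look.py pics/g4.png
```

```text
16.1 [ 0.56525941 -0.17196211  0.04174656] 0.0008864652468437619 [-0.5  0.6  0.2]
yellow [(243.9, 163.7, 399.5, (234, 152, 22, 27))] [(304.5, 262.5, 863.0, (288, 245, 32, 37))]
blue [] [(225.7, 239.9, 636.0, (211, 225, 30, 31))]
red [(213.9, 162.5, 900.5, (197, 147, 34, 31))] [(344.6, 288.4, 1915.5, (317, 263, 55, 47)), (263.6, 252.9, 947.0, (248, 235, 32, 37))]
```

View pics/g4.png

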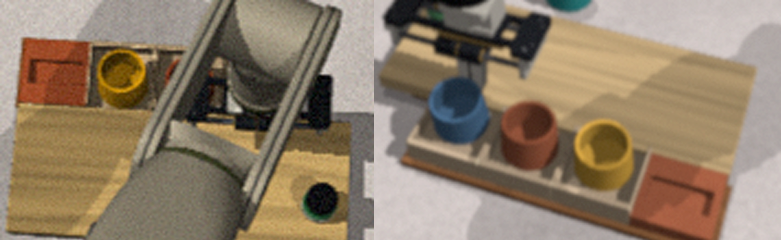

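Red and yellow look seated. The fingers are touching blue, so I'll keep pushing.

Request:
jog_arm --rows '[[[0.02,0,0],[0,0,0]],[[0.035,0,0],[0,0,0]],[[0.05,0,0],[0,0,0]],[[0.06,0,0],[0,0,0]],[[0.06,0,0],[0,0,0]]]'

```text
t: 16.6
tool_pos: [0.5768, -0.1723, 0.0414]
orientation: [-3.141, 0.058, -0.0]
force: [0.1, 0.5, -1.0]
opening: 0.0004
gripper_force: 0.2
```

```bash
python3 look.py pics/x.png | grep -v yellow
```

```text
16.7 [ 0.57676971 -0.17239767  0.04150505] 0.0009389489307126322 [ 0. -1. -0.]
blue [] [(224.3, 244.8, 605.5, (210, 230, 29, 31))]
red [(214.2, 162.3, 893.0, (198, 147, 33, 31))] [(344.9, 288.1, 1886.0, (318, 263, 54, 47)), (263.5, 252.9, 946.0, (248, 235, 32, 37))]
```

Request:
jog_arm --rows '[[[-0.1,0,0],[0,0,0]],[[-0.15,0,-0.15],[0,0,0]],[[-0.15,0,-0.4],[0,0,0]],[[-0.15,0,-0.6],[0,0,0]],[[-0.15,0,-0.6],[0,0,0]]]' --hand -0.1

```text
t: 17.2
tool_pos: [0.5508, -0.173, 0.1698]
orientation: [3.136, -0.058, 0.019]
force: [1.2, -0.1, 0.4]
opening: 0.0361
gripper_force: 0.0
```

```bash
python3 - <<'E'
from plant import robot
from h import *
st=robot.read_state();print(st["tool_pos"])
R,p=go(st,.53,.02,.165,27.9)
R,p=go(st,.51,.18,.165,57.9,R,p)
R,p=go(st,.51,.321,.13,87.9,R,p)
E
```

```text
[ 0.55084564 -0.17298837  0.16975516]
shift [-0.14, -0.961, 0.018] turn [0.005, -0.007, -0.334]
shift [0.286, -0.754, -0.0] turn [0.0, 0.0, -0.333]
shift [0.597, -0.375, 0.175] turn [0.0, 0.0, -0.333]
```

Request:
jog_arm --rows '[[[-0.14,-0.96,0],[0,0,-0.334]],[[-0.14,-0.96,0],[0,0,-0.334]],[[-0.14,-0.96,0],[0,0,-0.334]],[[-0.14,-0.96,0],[0,0,-0.334]],[[-0.14,-0.96,0],[0,0,-0.334]]]'

```text
t: 17.7
tool_pos: [0.5249, 0.0266, 0.1611]
orientation: [-3.044, -0.769, -0.001]
force: [-0.7, 0.4, -0.8]
opening: 0.0512
gripper_force: 0.0
```

Request:
jog_arm --rows '[[[0.286,-0.754,0],[0,0,-0.333]],[[0.286,-0.754,0],[0,0,-0.333]],[[0.286,-0.754,0],[0,0,-0.333]],[[0.286,-0.754,0],[0,0,-0.333]],[[0.286,-0.754,0],[0,0,-0.333]]]'

```text
t: 18.2
tool_pos: [0.5053, 0.1831, 0.1611]
orientation: [-2.746, -1.526, 0.0]
force: [0.9, -1.0, 0.4]
opening: 0.0513
gripper_force: 0.0
```

Request:
jog_arm --rows '[[[0.597,-0.375,0],[0,0,-0.333]],[[0.597,-0.375,0],[0,0,-0.333]],[[0.597,-0.375,0.1],[0,0,-0.333]],[[0.597,-0.375,0.175],[0,0,-0.333]],[[0.597,-0.375,0.175],[0,0,-0.333]]]'

```text
t: 18.7
tool_pos: [0.5044, 0.3211, 0.1231]
orientation: [-2.263, -2.178, 0.008]
force: [-0.7, 0.2, 0.2]
opening: 0.0508
gripper_force: 0.0
```

```bash
python3 - <<'E'
from plant import robot,imaging
from h import *
b=np.load("board.npy")
t=imaging.read_camera("top");s=imaging.read_camera("scene")
for n in("yellow","blue","red"):print(n,blobs(t,n,(190,140,350,250),40),blobs(s,n,(180,170,400,310),40))
for i in(1,2,3):print(P(t,[*bw((.078,.141-.094*i),b),.053]).round(1),P(s,[*bw((.078,.141-.094*i),b),.05]).round(1))
st=robot.read_state();print(st["tool_pos"],st["orientation"],st["opening"])
R,p=go(st,.51,.321,.07,87.9)
R,p=go(st,.51,.321,.02,87.9,R,p)
a=cv2.resize(s["frame"][160:310,350:500],None,fx=3,fy=3,interpolation=cv2.INTER_CUBIC)
b=cv2.resize(t["frame"][140:260,110:230],None,fx=2.5,fy=2.5,interpolation=cv2.INTER_CUBIC)
b=cv2.copyMakeBorder(b,0,150,0,0,cv2.BORDER_CONSTANT)
cv2.imwrite("pics/g5.png",cv2.convertScaleAbs(np.hstack([a,b]),alpha=1.5)[:,:,::-1])
E
```

```text
yellow [(243.9, 163.7, 403.5, (234, 152, 22, 27))] [(304.7, 262.4, 841.0, (288, 245, 32, 37))]
blue [(306.4, 166.0, 332.5, (296, 156, 22, 20))] [(224.7, 242.6, 701.5, (210, 227, 29, 34))]
red [(274.9, 166.7, 418.0, (264, 154, 24, 27)), (214.1, 162.3, 896.0, (198, 147, 33, 31))] [(344.9, 288.0, 1890.5, (317, 263, 55, 47)), (263.6, 252.6, 951.0, (248, 234, 32, 38))]
[243.8 163.2] [303.4 265.2]
[274.3 165. ] [262.9 253.6]
[304.9 166.8] [224.3 242.5]
[0.50594845 0.32095701 0.12612435] [ 2.26818955e+00  2.17341133e+00 -2.01716174e-03] 0.051299329255464626
shift [0.001, 0.02, 0.281] turn [-0.0, 0.001, -0.004]
shift [0.0, -0.0, 0.25] turn [0.0, 0.0, 0.0]
```

View pics/g5.png

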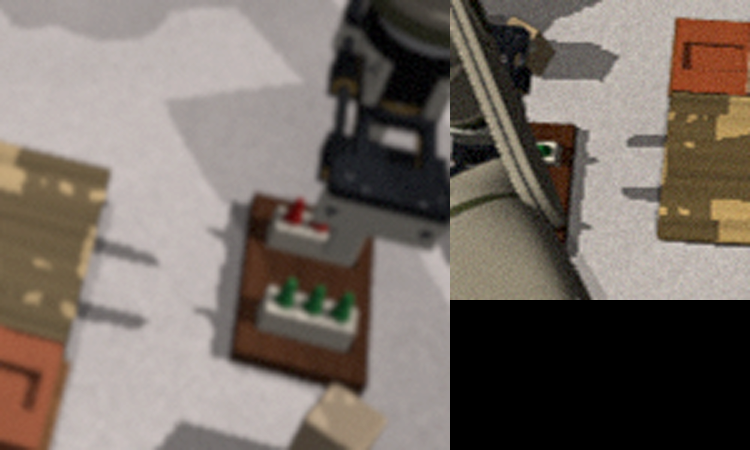

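```bash
python3 - <<'E'
import pickle
from h import *
d=pickle.load(open("c0.pkl","rb"));t,s=d["top"],d["scene"]
for n,a,e,ta,te,sa,se in(("yellow",(.476,.102),(.634,.0137),(212.1,210.9),(243.9,163.7),(358.8,221.3),(304.7,262.4)),
 ("red",(.460,-.026),(.628,-.0806),(254.7,216.7),(274.9,166.7),(307,206.4),(263.6,252.7)),
 ("blue",(.471,-.155),(.6206,-.1744),(298.2,214.2),(306.4,166),(256.7,197),(224.7,242.6))):
  print(n,"obs",np.subtract(te,ta).round(1),np.subtract(se,sa).round(1))
  for dz in(0,-.01):print(dz,(P(t,[*e,.06+dz])-P(t,[*a,.06])).round(1),(P(s,[*e,.06+dz])-P(s,[*a,.06])).round(1))
  ex=np.array([.001,0,0]);X=np.array([*e,.05]);print("per mm x",(P(t,X+ex)-P(t,X)).round(2),(P(s,X+ex)-P(s,X)).round(2),"y",(P(s,X+[0,.001,0])-P(s,X)).round(2))
E
```

```text
yellow obs [ 31.8 -47.2] [-54.1  41.1]
0 [ 31.5 -49.8] [-54.4  43.3]
-0.01 [ 31.7 -48.8] [-54.5  46.1]
per mm x [ 0.01 -0.31] [-0.12  0.36] y [0.45 0.11]
red obs [ 20.2 -50. ] [-43.4  46.3]
0 [ 19.7 -53.4] [-43.9  47.2]
-0.01 [ 19.7 -52.4] [-43.8  50. ]
per mm x [ 0.01 -0.31] [-0.15  0.34] y [0.43 0.11]
blue obs [  8.2 -48.2] [-32.   45.6]
0 [  7.2 -47.7] [-30.6  43. ]
-0.01 [  7.  -46.8] [-30.1  45.8]
per mm x [ 0.   -0.31] [-0.17  0.33] y [0.41 0.1 ]
```

Scene view: the gripper stands over the tray, clear of the red pack, with the green pack below it. The pixel shifts suggest red and yellow slipped back a few mm during the drag, so I'll push both in afterwards. Now the pack.

Request:
jog_arm --rows '[[[0,0,0],[0,0,0]],[[0,0,0.2],[0,0,0]],[[0,0,0.4],[0,0,0]],[[0,0,0.5],[0,0,0]],[[0,0,0.54],[0,0,0]]]'

```text
t: 19.3
tool_pos: [0.5047, 0.3209, 0.0167]
orientation: [-2.265, -2.176, 0.004]
force: [-0.1, -0.3, 0.9]
opening: 0.051
gripper_force: 0.0
```

Request:
jog_arm --rows '[[[0,0,0],[0,0,0]],[[0,0,0],[0,0,0]],[[0,0,0],[0,0,0]],[[0,0,0],[0,0,0]],[[0,0,0],[0,0,0]]]' --hand 1 --squeeze 20

```text
t: 19.8
tool_pos: [0.5071, 0.3233, 0.0203]
orientation: [2.261, 2.179, 0.005]
force: [1.5, -0.5, 4.9]
opening: 0.0238
gripper_force: 20.0
```

```bash
python3 - <<'E'
from plant import robot
from h import *
b=np.load("board.npy");st=robot.read_state();print(st["tool_pos"],st["orientation"],st["opening"],st["gripper_force"],st["force"])
x,y=bw((.0815,.1395),b);print(x,y)
R,p=go(st,.51,.321,.12,87.9)
R,p=go(st,(x+.51)/2,.2,.12,87.9,R,p)
R,p=go(st,x,y,.12,87.9,R,p)
E
```

```text
[0.50709924 0.32334444 0.0203049 ] [2.26117154 2.1790658  0.00538258] 0.023754442288242816 19.999800324440002 [ 1.52777703 -0.54949129  4.93115394]
0.6353503466744476 0.1061494700298764
shift [-0.01, 0.017, -0.498] turn [0.002, -0.001, -0.0]
shift [-0.593, 0.335, 0.0] turn [0.0, 0.0, 0.0]
shift [-0.457, 0.33, 0.0] turn [0.0, 0.0, 0.0]
```

Request:
jog_arm --rows '[[[0,0,-0.1],[0,0,0]],[[0,0,-0.2],[0,0,0]],[[0,0,-0.35],[0,0,0]],[[0,0,-0.5],[0,0,0]],[[0,0,-0.5],[0,0,0]]]'

```text
t: 20.3
tool_pos: [0.5081, 0.3243, 0.1239]
orientation: [2.261, 2.179, 0.012]
force: [-0.1, 1.0, 0.4]
opening: 0.0238
gripper_force: 19.8
```

Request:
jog_arm --rows '[[[-0.15,0.08,0],[0,0,0]],[[-0.3,0.16,0],[0,0,0]],[[-0.45,0.25,0],[0,0,0]],[[-0.593,0.335,0],[0,0,0]],[[-0.593,0.335,0],[0,0,0]]]'

```text
t: 20.8
tool_pos: [0.5691, 0.1981, 0.1174]
orientation: [2.266, 2.175, -0.003]
force: [0.4, 0.3, -0.4]
opening: 0.0243
gripper_force: 19.8
```

Request:
jog_arm --rows '[[[-0.12,0.09,0],[0,0,0]],[[-0.25,0.18,0],[0,0,0]],[[-0.36,0.26,0],[0,0,0]],[[-0.45,0.325,0],[0,0,0]],[[-0.45,0.325,0],[0,0,0]]]'

```text
t: 21.3
tool_pos: [0.6301, 0.1075, 0.1174]
orientation: [-2.265, -2.177, 0.002]
force: [-0.3, 0.2, -1.4]
opening: 0.0241
gripper_force: 19.8
```

Request:
jog_arm --rows '[[[0,0,0],[0,0,0]],[[0,0,0],[0,0,0]]]'

```text
t: 21.5
tool_pos: [0.6288, 0.1105, 0.1178]
orientation: [-2.26, -2.18, 0.001]
force: [0.2, 0.1, -1.3]
opening: 0.0241
gripper_force: 19.8
```

```bash
python3 - <<'E'
from plant import robot,imaging
from h import *
b=np.load("board.npy");st=robot.read_state();print(st["tool_pos"],st["orientation"],st["opening"],st["force"])
x,y=bw((.0815,.1395),b)
go(st,x,y+.0015,.065,87.9)
s=imaging.read_camera("scene");COL["green"]=(60,85,90,25)
gb=blobs(s,"green",(300,200,420,310),5);print(gb)
Z=st["tool_pos"][2]-.014+.040
for g in gb:print(ray(s,g[:2],Z))
E
```

```text
[0.62877473 0.1105214  0.11778461] [-2.26041298e+00 -2.18012662e+00  9.94736583e-04] 0.024092632972494348 [ 0.16634772  0.07178361 -1.32770478]
shift [-0.013, 0.034, 0.264] turn [-0.001, -0.0, 0.0]
[]
```

Request:
jog_arm --rows '[[[-0.013,0.034,0.1],[0,0,0]],[[-0.013,0.034,0.2],[0,0,0]],[[-0.013,0.034,0.3],[0,0,0]],[[-0.013,0.034,0.3],[0,0,0]],[[-0.013,0.034,0.3],[0,0,0]]]'

```text
t: 22.05
tool_pos: [0.6357, 0.1073, 0.0584]
orientation: [-2.261, -2.181, 0.001]
force: [-0.1, -0.4, 0.1]
opening: 0.0238
gripper_force: 19.8
```

```bash
python3 - <<'E'
from plant import robot,imaging
from h import *
b=np.load("board.npy");s=imaging.read_camera("scene");t=imaging.read_camera("top")
st=robot.read_state();print(st["tool_pos"],st["orientation"],st["force"])
x,y=bw((.0815,.1395),b);go(st,x,y+.0015,.034,87.9)
f=s["frame"];Z=st["tool_pos"][2]-.014
# cream bar mask under gripper
hsv=cv2.cvtColor(f,cv2.COLOR_RGB2HSV)
c=P(s,[*st["tool_pos"][:2],Z+.03]);print("pred bar top",c)
for y0 in range(int(c[1])-6,int(c[1])+12,3): print(y0,[tuple(int(k) for k in f[y0,x0]) for x0 in range(int(c[0])-24,int(c[0])+25,6)])
a=cv2.resize(f[230:320,290:410],None,fx=5,fy=5,interpolation=cv2.INTER_CUBIC)
cv2.imwrite("pics/g6.png",cv2.convertScaleAbs(a,alpha=1.5)[:,:,::-1])
E
```

```text
[0.63717914 0.10705478 0.06006826] [2.26062283 2.17972737 0.00264204] [ 0.40416429 -0.1320607  -1.10847038]
shift [0.003, -0.01, 0.13] turn [0.001, -0.0, 0.0]
pred bar top [346.26982094 272.09234578]
266 [(74, 64, 55), (26, 28, 32), (26, 27, 29), (27, 29, 31), (22, 25, 26), (18, 17, 19), (45, 37, 26), (39, 34, 25), (128, 109, 81)]
269 [(52, 47, 43), (40, 42, 44), (28, 29, 32), (27, 28, 29), (23, 22, 26), (21, 21, 25), (27, 28, 30), (73, 62, 44), (118, 101, 75)]
272 [(36, 33, 30), (27, 26, 29), (27, 27, 32), (27, 29, 32), (20, 20, 26), (22, 23, 26), (20, 20, 24), (99, 75, 58), (128, 108, 80)]
275 [(47, 45, 43), (14, 16, 16), (24, 25, 28), (25, 26, 30), (20, 22, 25), (19, 21, 24), (18, 19, 23), (110, 87, 76), (99, 64, 47)]
278 [(60, 58, 53), (54, 52, 50), (28, 27, 27), (12, 14, 16), (21, 22, 26), (22, 22, 26), (21, 22, 24), (103, 73, 60), (94, 67, 54)]
281 [(65, 61, 56), (62, 60, 57), (63, 61, 58), (51, 49, 47), (22, 21, 21), (15, 15, 17), (18, 20, 22), (95, 59, 44), (90, 59, 40)]
```

Request:
jog_arm --rows '[[[0,-0.009,0.04],[0,0,0]],[[0,-0.009,0.08],[0,0,0]],[[0,-0.009,0.1],[0,0,0]],[[0,-0.009,0.11],[0,0,0]],[[0,-0.009,0.11],[0,0,0]]]'

```text
t: 22.65
tool_pos: [0.6342, 0.1065, 0.0358]
orientation: [-2.262, -2.179, 0.001]
force: [-0.2, -0.6, -0.3]
opening: 0.0238
gripper_force: 19.8
```

Request:
jog_arm --rows '[[[0,0,0.006],[0,0,0]],[[0,0,0.006],[0,0,0]]]'

```text
t: 22.85
tool_pos: [0.6347, 0.1066, 0.0354]
orientation: [2.262, 2.18, 0.0]
force: [-0.2, -0.4, -1.4]
opening: 0.024
gripper_force: 19.8
```

Request:
jog_arm --rows '[[[0,0,0],[0,0,0]],[[0,0,0],[0,0,0]],[[0,0,0],[0,0,0]],[[0,0,0],[0,0,0]]]' --hand -0.1

```text
t: 23.25
tool_pos: [0.6347, 0.1066, 0.0354]
orientation: [2.262, 2.18, 0.0]
force: [-0.1, -0.3, -0.8]
opening: 0.05
gripper_force: 0.0
```

Request:
jog_arm --rows '[[[0,0,-0.1],[0,0,0]],[[0,0,-0.25],[0,0,0]],[[0,0,-0.45],[0,0,0]],[[0,0,-0.65],[0,0,0]],[[0,0,-0.65],[0,0,0]]]'

```text
t: 23.75
tool_pos: [0.6387, 0.107, 0.1735]
orientation: [2.257, 2.175, 0.015]
force: [1.8, 0.3, -0.1]
opening: 0.0511
gripper_force: 0.0
```

```bash
python3 - <<'E'
from plant import robot
from h import *
b=np.load("board.npy");st=robot.read_state();print(st["tool_pos"])
x,y=bw((-.015,.047),b);print(x,y)
R,p=go(st,x,y,.165,42.9)
R,p=go(st,x,y,.165,-2.13,R,p)
R,p=go(st,x,y,.041,-2.13,R,p)
print("push end",bw((.034,.047),b),bw((.034,-.047),b))
E
```

```text
[0.63869909 0.10697238 0.17351329]
0.5354725386732123 0.017307343373270445
shift [-0.467, -0.5, 0.036] turn [0.007, -0.004, 0.5]
shift [0.0, 0.0, 0.0] turn [0.0, -0.0, 0.5]
shift [0.0, -0.0, 0.62] turn [0.0, 0.0, 0.0]
push end [0.58443855 0.01548256] [ 0.58093794 -0.07845224]
```

Request:
jog_arm --rows '[[[-0.467,-0.48,0],[0,0,0.45]],[[-0.467,-0.48,0],[0,0,0.45]],[[-0.467,-0.48,0],[0,0,0.45]],[[-0.467,-0.48,0],[0,0,0.45]],[[-0.467,-0.48,0],[0,0,0.45]]]' --hand 1 --squeeze 8

```text
t: 24.25
tool_pos: [0.5344, 0.0159, 0.1652]
orientation: [2.881, 1.251, 0.0]
force: [0.2, -0.4, -0.3]
opening: 0.0164
gripper_force: 0.0
```

Request:
jog_arm --rows '[[[0,0,0],[0,0,0.45]],[[0,0,0],[0,0,0.45]],[[0,0,0],[0,0,0.45]],[[0,0,0],[0,0,0.45]],[[0,0,0],[0,0,0.45]]]'

```text
t: 24.75
tool_pos: [0.5351, 0.0168, 0.165]
orientation: [-3.136, -0.179, 0.0]
force: [0.2, 0.6, -0.1]
opening: 0.0009
gripper_force: 0.0
```

Request:
jog_arm --rows '[[[0,0,0],[0,0,0.1]],[[0,0,0],[0,0,0.1]],[[0,0,0],[0,0,0.1]]]'

```text
t: 25.05
tool_pos: [0.5351, 0.0168, 0.1651]
orientation: [-3.141, 0.052, 0.0]
force: [0.1, -0.6, -0.1]
opening: 0.0005
gripper_force: 0.0
```

```bash
python3 - <<'E'
from plant import robot
from h import *
b=np.load("board.npy");st=robot.read_state();print(st["tool_pos"],st["opening"])
x,y=bw((-.015,.047),b)
R,p=go(st,x,y,.165,-2.13)
R,p=go(st,x,y,.041,-2.13,R,p)
E
```

```text
[0.53509999 0.01678934 0.16508559] 0.0005465845202663014
shift [0.002, -0.003, 0.0] turn [-0.0, 0.0, 0.003]
shift [0.0, -0.0, 0.62] turn [0.0, 0.0, 0.0]
```

Push yellow in small steps, ending at the tool position where blue dropped.

Request:
jog_arm --rows '[[[0,0,0.2],[0,0,0]],[[0,0,0.4],[0,0,0]],[[0,0,0.55],[0,0,0]],[[0,0,0.62],[0,0,0]],[[0,0,0.62],[0,0,0]]]'

```text
t: 25.55
tool_pos: [0.5333, 0.0169, 0.0391]
orientation: [-3.141, 0.055, 0.007]
force: [-0.2, -0.7, 0.4]
opening: 0.0004
gripper_force: 0.0
```

Request:
jog_arm --rows '[[[0.04,0,0],[0,0,0]],[[0.08,0,0],[0,0,0]],[[0.11,0,0],[0,0,0]],[[0.13,0,0],[0,0,0]],[[0.15,0,0],[0,0,0]]]'

```text
t: 26.05
tool_pos: [0.5661, 0.0156, 0.0419]
orientation: [3.141, -0.058, 0.001]
force: [-0.1, -0.6, -0.6]
opening: 0.0005
gripper_force: 0.0
```

Request:
jog_arm --rows '[[[0.02,0,0],[0,0,0]],[[0.035,0,0],[0,0,0]],[[0.05,0,0],[0,0,0]]]'

```text
t: 26.35
tool_pos: [0.5753, 0.0153, 0.0412]
orientation: [-3.141, 0.058, 0.0]
force: [-1.0, -0.1, -0.7]
opening: 0.0004
gripper_force: 0.0
```

Request:
jog_arm --rows '[[[0.015,0,0],[0,0,0]],[[0.03,0,0],[0,0,0]],[[0.045,0,0],[0,0,0]],[[0.045,0,0],[0,0,0]]]'

```text
t: 26.75
tool_pos: [0.5844, 0.0149, 0.0412]
orientation: [3.141, -0.058, 0.0]
force: [-0.3, -0.3, -0.4]
opening: 0.0006
gripper_force: 0.2
```

```bash
python3 look.py pics/x.png
```

```text
26.85 [0.5843508  0.01495249 0.04126269] 0.00035508363203524485 [0.  0.3 0.3]
yellow [] [(303.8, 266.6, 763.5, (289, 249, 30, 36))]
blue [(307.6, 163.1, 211.0, (297, 156, 21, 15))] [(224.6, 245.0, 599.0, (210, 232, 29, 29))]
red [(279.3, 165.7, 219.0, (273, 155, 14, 23))] [(344.9, 288.3, 1898.5, (317, 263, 55, 47)), (263.4, 252.8, 934.5, (248, 235, 31, 37))]
```

Yellow dropped in. The same for red, sliding sideways over the empty deck.

Request:
jog_arm --rows '[[[-0.12,0,0],[0,0,0]],[[-0.245,0,-0.1],[0,0,0]],[[-0.245,0.24,-0.1],[0,0,0]],[[-0.245,0.47,-0.1],[0,0,0]],[[-0.245,0.47,-0.03],[0,0,0]]]'

```text
t: 27.35
tool_pos: [0.5338, -0.0822, 0.05]
orientation: [3.138, -0.064, 0.009]
force: [0.0, 0.4, -0.1]
opening: 0.0003
gripper_force: 0.0
```

Request:
jog_arm --rows '[[[0,0,0],[0,0,0]],[[0.04,0,0.03],[0,0,0]],[[0.08,0,0.03],[0,0,0]],[[0.12,0,0.03],[0,0,0]],[[0.15,0,0.03],[0,0,0]]]'

```text
t: 27.85
tool_pos: [0.563, -0.0775, 0.0415]
orientation: [3.141, -0.056, 0.001]
force: [-0.2, -0.4, 0.5]
opening: 0.0009
gripper_force: 0.0
```

Request:
jog_arm --rows '[[[0.02,0,0],[0,0,0]],[[0.035,0,0],[0,0,0]],[[0.05,0,0],[0,0,0]]]'

```text
t: 28.15
tool_pos: [0.5719, -0.0785, 0.0412]
orientation: [-3.141, 0.058, 0.0]
force: [0.3, -0.0, -0.1]
opening: 0.0002
gripper_force: 0.0
```

Request:
jog_arm --rows '[[[0.015,0,0],[0,0,0]],[[0.03,0,0],[0,0,0]],[[0.045,0,0],[0,0,0]],[[0.045,0,0],[0,0,0]]]'

```text
t: 28.55
tool_pos: [0.581, -0.079, 0.0412]
orientation: [3.141, -0.058, 0.0]
force: [-0.8, -0.8, 0.1]
opening: 0.0005
gripper_force: 0.1
```

```bash
python3 look.py pics/x.png
```

```text
28.65 [ 0.58084202 -0.07897252  0.04125708] 0.0005890542125109978 [ 0.1 -0.2  1.1]
yellow [] [(304.3, 265.8, 862.5, (288, 249, 32, 37))]
blue [(310.3, 163.5, 160.5, (302, 156, 16, 17))] [(224.3, 244.8, 606.5, (210, 230, 29, 31))]
red [(213.8, 162.2, 871.5, (198, 147, 33, 31))] [(344.7, 288.1, 1878.5, (317, 263, 55, 47)), (262.6, 254.9, 924.5, (247, 237, 32, 37))]
```

Request:
jog_arm --rows '[[[-0.1,0,0],[0,0,0]],[[-0.2,0,-0.2],[0,0,0]],[[-0.2,0,-0.4],[0,0,0]],[[-0.2,0,-0.65],[0,0,0]],[[-0.2,0,-0.8],[0,0,0]]]'

```text
t: 29.15
tool_pos: [0.5419, -0.0778, 0.2058]
orientation: [3.14, -0.058, 0.008]
force: [0.1, -0.1, 1.2]
opening: -0.0001
gripper_force: 0.0
```

Request:
jog_arm --rows '[[[-0.7,0.95,0],[0,0,0]],[[-0.7,0.95,0],[0,0,0]],[[-0.7,0.95,0],[0,0,0]],[[-0.7,0.95,0],[0,0,0]],[[-0.7,0.95,0],[0,0,0]]]'

```text
t: 29.65
tool_pos: [0.392, -0.2641, 0.2016]
orientation: [3.14, -0.06, 0.001]
force: [0.3, -0.6, -0.1]
opening: 0.0005
gripper_force: 0.0
```

Request:
jog_arm --rows '[[[-0.3,0.95,0],[0,0,0]],[[-0.3,0.95,0],[0,0,0]],[[-0.3,0.95,0],[0,0,0]],[[-0.3,0.95,0],[0,0,0]],[[-0.3,0.95,0],[0,0,0]]]'

```text
t: 30.15
tool_pos: [0.3238, -0.4544, 0.2007]
orientation: [3.139, -0.066, -0.002]
force: [0.3, 0.2, 0.0]
opening: 0.0004
gripper_force: 0.0
```

```bash
python3 - <<'E'
from plant import robot, imaging
from h import *
t=imaging.read_camera("top");s=imaging.read_camera("scene");b=np.load("board.npy")
st=robot.read_state();print(st["t"],st["tool_pos"])
a=cv2.resize(t["frame"][135:195,185:335],None,fx=5,fy=5,interpolation=cv2.INTER_CUBIC)
c=cv2.resize(s["frame"][215:315,185:385],None,fx=3,fy=3,interpolation=cv2.INTER_CUBIC)
c=cv2.copyMakeBorder(c,0,0,0,150,cv2.BORDER_CONSTANT)
cv2.imwrite("pics/end.png",cv2.convertScaleAbs(np.vstack([a,c])[:600],alpha=1.5)[:,:,::-1])
for n in("yellow","blue","red"):print(n,blobs(t,n,(225,140,350,190),40),blobs(s,n,(180,170,322,310),40))
for i in(1,2,3):print(P(t,[*bw((.078,.141-.094*i),b),.053]).round(1),P(s,[*bw((.078,.141-.094*i),b),.05]).round(1))
print(P(t,[*bw((.082,.141),b),.05]),P(s,[*bw((.082,.141),b),.05]))
E
```

```text
30.25 [ 0.32606381 -0.45042805  0.20079986]
yellow [(244.2, 162.4, 366.5, (234, 152, 22, 23))] [(304.5, 265.1, 836.0, (288, 248, 31, 37))]
blue [(306.4, 166.0, 335.5, (296, 156, 22, 20))] [(224.5, 242.8, 689.0, (210, 227, 29, 34))]
red [(275.0, 164.7, 405.0, (265, 153, 22, 25)), (227.3, 162.4, 130.5, (225, 149, 6, 29))] [(262.9, 254.8, 935.0, (247, 237, 32, 37))]
[243.8 163.2] [303.4 265.2]
[274.3 165. ] [262.9 253.6]
[304.9 166.8] [224.3 242.5]
[213.44666797 160.44225569] [345.31031336 278.86196699]
```

View pics/end.png

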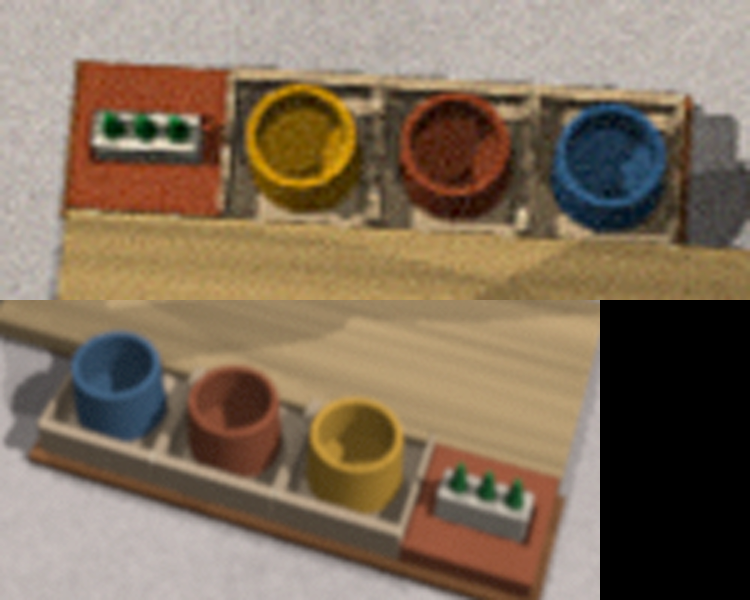

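The final picture shows all three beakers inside their bays, with rims centred near (301,140), (455,150) and (610,155) in the top crop. The green pack sits in its pocket at about (147,130), and the arm is clear of everything.

```bash
python3 -c "
from plant import robot
print(robot.close_job())"
```

```text
the job is handed in; nothing more can be done
None
```

I handed the job in at about 30 s of the 69 s. In the final pictures all three beakers stand in their bays and the green cone pack is in the red-brown pocket, but no verdict came back.

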